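# Set the dose on the laundry doser and shut its flap

### The arm

A 6-joint arm with a two-finger parallel gripper is mounted at the origin on the work surface. World frame = base frame: x ahead of the robot, y to its left, z up, the work surface at z = 0. Lengths are in m, angles in degrees, forces in N, time in s.
With the tool pointing down it reaches from about 0.4 to 0.825 m from the base axis. Payload 7 kg.
Tool frame: the origin (TCP) lies at the very end of the fingers, on their centre line; the grasp point (between the pads) lies 19 mm behind it; z points along the fingers, y is the line along which they close (so a half turn about z gives the same grasp; the last joint's range is limited). The gripper opens to 88 mm and grips with 3 to 60 N. Pads are 19 mm wide; open, the fingers measure 130 mm over their backs; the gripper's body (78 mm by 193 mm) begins 47 mm behind the grasp point.
Start: joints at [-56.774, 20.546, 0.682, 0, -70.136, -16.507], TCP at [0.194, -0.646, 0.227] pointing down, gripper open.
Joint ranges: [-176.03, 176.03], [-82.01, 121.73], [-58.28, 71.71], [-173.87, 95.51], [-174.79, -0.11], [-173.66, 173.66]. Speed limits (degrees/s): [136.94, 136.94, 172.46, 180, 180, 180].

### API

Orientations are given as [roll, pitch, yaw] about the fixed x, y, z axes, in that order (R = Rz(yaw) Ry(pitch) Rx(roll)).
In Python, from plant import get_state, imaging, r, finder gives the robot as it stands.
- The arm moves only by the shell command python3 -m handwheel 'ROWS' [FORCE]. ROWS is JSON, a list of rows, each a list of 5 numbers: the closure, from 0 (fully open) to 1 (shut), then the shift along the world's x, y, z in cm, then the turn about the world's z in degrees. A call has 1 to 8 rows; each row is the pose to reach, as a shift and turn from the pose commanded when the call began; what a row does not reach only later rows make up. A row lasts 1/8 s, in which the tool goes at most 62.5 mm and 10.7 degrees, less where a joint would pass 70% of its speed; a pose out of reach is approached as far as the arm can. A call with a gripper value outside its range is refused whole. The fingers move at their own pace and stop on an object; FORCE is the grip in N (left out, the last holds). Time passes only in rows, so rows that repeat a pose let the fingers close. It gives the time, the measured TCP pose, the force, the opening and the grip force at its end, in the units of the state.
- get_state(): the state, without advancing time (a new reading comes with each control period).
- imaging.capture(name): name is "scene" or "top"; returns (picture, depth): 400x640x3 uint8, red, green, blue; 400x640 float32, m along the optical axis (not along the pixel's ray), 0 where there is no reading.
- imaging.get_calibration(name): a dict with "fx", "fy", "cx", "cy" (pixels), "rvec" (rotation vector, rad) and "tvec" (3), from world to camera coordinates, as OpenCV has them. Camera axes: x right, y down, z forward; pixel columns grow to the right and rows downward; lengths in m; the calibration is good to about 2 mm. A picture is of the moment at which its call begins. get_calibration takes no time and is no camera call.
- r.close_job(): hands the job in; it is judged then, once.
Trained networks look in the newest picture that a camera, given by its name, has taken for a name from the list of things; names that differ only in an ending like _2 or _b are one class to them, and where a whole thing is asked for, a point or a joint stands for the part that bears it (a point fixed in the world has none). Each returns a list of dicts, best first, with "p" (0 to 1); they miss things now and then, are a little off and sometimes report something else, mostly with a low value. They report only what shows in the picture. A call takes as long as a camera call.
- finder.cut_out(camera, query): "region" (400x640 bool, what is visible of it) and "pixel" ([column, row] in pixels, amid what is visible of it).
The state is a dict: "time_s": time; "joints": joint angles; "qd": joint speeds; "joint_torque": joint torques, N m; "tcp_pos": TCP position; "eef_rot": TCP orientation; "contact_force": force on the tool from outside, world axes, zero at the start; "moment": the same for the moment, N m; "gripper_width": finger opening in m; "gripper_force": force on a finger pad.
Only numpy, scipy, OpenCV 4.12 (cv2) and the standard library are available. Lean on these libraries where they do the work, as an engineer would, in place of code of your own. Each camera call takes 0.05 s, during which the arm holds its last target. There are 200 camera calls.

### The job

On the white dosing console, turn the inner knob until its nose points straight at the rib on the thumb tab of the outer ring, without turning the outer ring. Let go of the knob, then swing the deep flap over and shut it fully on the console, without shifting anything else on the shelf.

Things in the scene. Friction and masses are not known exactly. Their poses are not given: they have to be found in the camera images.
- doser: White dosing console fixed to the shelf, 150 mm deep, 202 wide. Origin at shelf level, straight below where the knob axis meets its flat face, which is 60 mm up there; x level from low front to high rear, y left, z up. The face rises 30 degrees towards +x; the knob axis is square to it, leaning 30 degrees towards -x. A wall 62 mm tall stands square on the face 85 mm up-slope of the axis.
- grip_bar (a point): Point on the knob axis, 40 mm off the face, inside the inner knob's grip bar. z: out along the axis; x: along the bar to the nose; turns with the knob. Black bar 56 mm long, 16 wide, flat sides, from 16 to 52 mm off the face, on a disc of 68 mm diameter (its top 16 mm off the face). A white line on the bar runs from the middle to the nose end.
- nose (a point): Tip of the low nose at one end of the inner knob's bar, 38 mm from the knob axis, 15 mm off the face; turns with the inner knob. Meets point ring_mark when set right.
- ring_mark (a point): Inner end of the one white rib on the outer ring, 38 mm from the axis, 15 mm off the face; turns with the ring. The ring is a grey ribbed disc of 90 mm diameter under the inner knob, its top 12 mm off the face (rib 15), with one thumb tab out to 60 mm from the axis; the rib lies along the tab. It turns very easily (0.025 N m) if touched.
- inner_knob (a joint): Inner knob's angle, rad; 0: nose points up-slope to the hinge; grows anticlockwise seen looking down on the face. Friction 0.05 N m, stays where left, range -2.5 to 2.5. Set right when equal to joint outer_knob; it starts 0.5 to 2.1 rad below it.
- outer_knob (a joint): Angle of the outer ring, rad; 0 with the tab pointing up the slope, same sense as the inner knob. Must not be changed.
- flap (a joint): Opening of the flap, rad: 0 shut (parallel to the face, over the knobs), grows as it goes up and back; 2.09 is vertical; starts at 2.2 to 2.5, leaning back. Stiff hinge (0.28 N m): stays at any angle until pushed, up to about 4 N at the lip.
- flap_hinge (a point): Middle of the hinge line (along the console's y): 41.6 mm to +x of the console's origin, 157.9 mm above the shelf. The flap is a white plate 160 mm from hinge to lip, 190 wide, 5 thick (hinge line mid-thickness), with a 50 mm skirt on its inner side: both sides and across, 10 mm short of the lip.
- flap_lip (a point): Middle of the flap's free edge, 160 mm from the hinge line; moves with the flap. The outer side of the flap is smooth: it can be pulled over from behind and pressed down from above. The console stands side-on to the robot: its low front faces the robot's left, give or take 22 degrees, and the flap leans back to the right.
- jar: White ceramic jar with bamboo lid, 100 mm diameter, 138 mm high with its knob; origin at the centre of its underside. Bystander.
- scoop: Grey plastic scoop, 168 mm long, 60 mm wide, 40 mm high; origin on its underside near mid-length, x axis from handle to cup. Bystander.
- tray: Aluminium tray 140 x 190 x 22 mm, origin at the centre of its underside. Bystander.
- plug: Rubber drain plug, 68 mm diameter, 34 mm high, lying in the tray; origin at the centre of its underside. Bystander.

How it is judged:
By the outcome, as a careful person would: the job done as asked, in the order asked, and still so for the second after the job is handed in, with the robot touching nothing.
It also fails if it takes over 72 s, if anything falls off the work surface, if the arm or the gripper's body presses on something with over 40 N, if the wrist force passes 120 N, or if a joint passes its speed limit or range.

## Working session

There is one attempt and no reset: what is moved stays moved. The work goes in short steps, Python scripts to look and compute and a shell command to move; the robot and the scene stay as the last step left them, time stands still between calls to the robot, and variables do not carry over. Pictures are saved under pics/ and viewed, at most 10 in all, crops included, and the job is handed in when it is done.

```bash
mkdir -p pics; ls; cat > h.py <<'E'
import numpy as np,cv2
from plant import get_state,imaging,r,finder
def cal(c):
    k=imaging.get_calibration(c);R,_=cv2.Rodrigues(np.array(k["rvec"],float));return k,R,np.array(k["tvec"],float).ravel()
def cloud(c,d):
    k,R,t=cal(c);v,u=np.mgrid[:400,:640]
    P=np.stack([(u-k["cx"])/k["fx"]*d,(v-k["cy"])/k["fy"]*d,d],-1)
    return (P-t)@R
def proj(c,X):
    k,R,t=cal(c);p=np.atleast_2d(X)@R.T+t
    return np.c_[p[:,0]/p[:,2]*k["fx"]+k["cx"],p[:,1]/p[:,2]*k["fy"]+k["cy"]]
E
python3 - <<'E'
from h import *
for c in("scene","top"):
    im,d=imaging.capture(c);np.savez(f"/tmp/{c}.npz",im=im,d=d)
    cv2.imwrite(f"pics/{c}0.png",im[...,::-1])
    k,R,t=cal(c);print(c,k["fx"],"cam at",-R.T@t,"axis",R[2])
    P=cloud(c,d)
    for q in("doser","grip_bar","nose","ring_mark","outer_knob","inner_knob","flap","jar","scoop","tray","plug"):
        o=finder.cut_out(c,q)
        if o:
            m=o[0]["region"]&(d>0);x=P[m]
            print(q,round(o[0]["p"],2),o[0]["pixel"],m.sum(),np.round(np.median(x,0),3) if m.any() else"")
        else: print(q,"none")
print(get_state())
E
```

```text
pics
scene 378.1757036317404 cam at [0.5894846  0.53013404 1.15401872] axis [-0.0835887  -0.46556242 -0.88105877]
doser 0.88 [290.2, 208.6] 6439 [0.572 0.031 0.097]
grip_bar 0.66 [295.1, 232.2] 388 [0.564 0.082 0.082]
nose 0.59 [291.1, 231.7] 378 [0.564 0.082 0.082]
ring_mark 0.86 [286.0, 228.6] 297 [0.577 0.072 0.072]
outer_knob none
inner_knob 0.68 [296.8, 228.0] 335 [0.566 0.081 0.085]
flap 0.98 [284.3, 184.3] 3108 [0.576 0.014 0.244]
jar 0.71 [327.4, 121.7] 983 [ 0.391 -0.309  0.107]
scoop 0.72 [328.1, 330.4] 862 [0.514 0.365 0.011]
tray 0.57 [276.1, 131.3] 1470 [ 0.585 -0.382  0.003]
plug 0.53 [268.9, 124.5] 191 [ 0.599 -0.393  0.024]
top 419.8684172517791 cam at [ 0.37506896 -0.00407782  1.2554694 ] axis [ 0.12537055 -0.002893   -0.99210577]
doser 0.87 [304.7, 185.9] 4779 [0.561 0.043 0.089]
grip_bar 0.81 [291.4, 191.2] 399 [0.562 0.078 0.085]
nose 0.79 [291.8, 187.3] 455 [0.562 0.079 0.083]
ring_mark 0.64 [304.0, 186.9] 317 [0.567 0.059 0.077]
outer_knob 0.59 [304.2, 192.6] 380 [0.558 0.061 0.076]
inner_knob none
flap 0.93 [315.4, 170.4] 2173 [0.574 0.01  0.307]
jar 0.93 [439.
[... 183 characters left out ...]
6  0.023]
{'time_s': 1.2, 'joints': array([-5.67759169e+01,  2.05442649e+01,  6.81528245e-01, -2.86406801e-04,
       -7.01353881e+01, -1.65058047e+01]), 'qd': array([-0.12250102, -0.07268571,  0.06059064,  0.02650401, -0.02678318,
       -0.11190522]), 'joint_torque': array([-3.81314248e-04, -5.82401097e+01,  2.93301737e+01,  7.00236306e+00,
        1.26082805e-02, -1.70210018e-05]), 'tcp_pos': array([ 0.19413858, -0.64645397,  0.22658073]), 'eef_rot': array([-1.79998279e+02,  7.91046959e-04, -1.63281819e+02]), 'contact_force': array([ 0.00783903, -0.20282472,  0.10138452]), 'moment': array([-0.01210772, -0.02793673,  0.013434  ]), 'gripper_force': 0.0, 'gripper_width': 0.08752714086505194}
```

```bash
python3 - <<'E'
import numpy as np,cv2
a=np.load("/tmp/scene.npz")["im"][130:280,220:370,::-1];b=np.load("/tmp/top.npz")["im"][110:260,230:380,::-1]
f=lambda x:cv2.resize(x,(400,400),interpolation=cv2.INTER_CUBIC)
cv2.imwrite("pics/crop.png",np.hstack([f(a),f(b)]))
s=np.vstack([np.load(f"/tmp/{c}.npz")["im"][...,::-1] for c in("scene","top")])
cv2.imwrite("pics/both.png",cv2.resize(s,(480,600)))
E
```

```text
(no output)
```

View pics/crop.png

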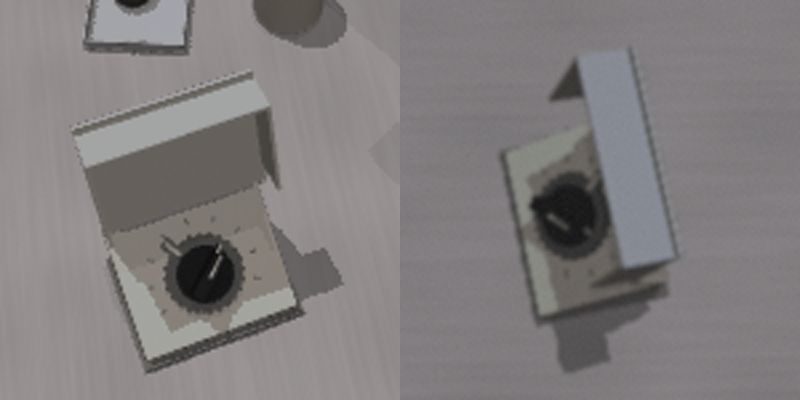

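View pics/both.png

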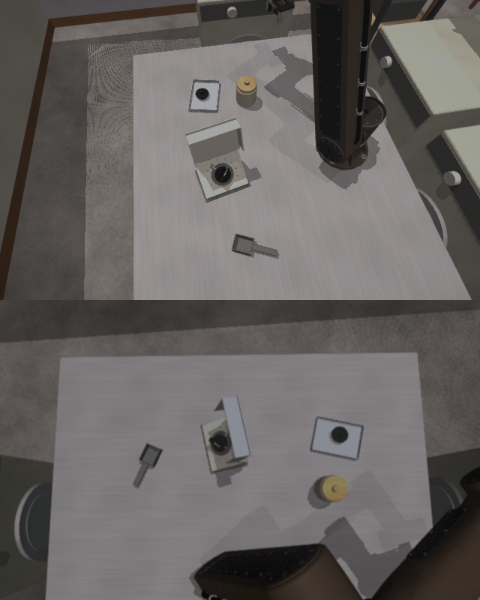

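The crops show the console at the shelf's middle, low edge to the robot's left. In the scene crop the rib on the tab is at about (172,247) and the line on the bar at (215,262). The bystanders are well clear. Next I fit the face plane and rectify it.

```bash
cat >> h.py <<'E'
from scipy.optimize import least_squares
def frame(yaw,x0,y0):
    a=np.radians(yaw);ex=np.array([np.cos(a),np.sin(a),0]);ey=np.array([-ex[1],ex[0],0]);ez=np.array([0,0,1.])
    c=np.cos(np.pi/6);s=.5
    return np.array([x0,y0,.06]),c*ex+s*ez,ey,c*ez-s*ex   # axis foot, up-slope, y, normal
def rect(c,im,F,h,half=.075,n=300):
    O,u,v,w=F;g=np.linspace(half,-half,n)
    A,B=np.meshgrid(g,g,indexing="ij") # rows: up-slope downwards; cols: +y left
    q=proj(c,(O+w*h+A[...,None]*u+B[...,None]*v).reshape(-1,3)).astype(np.float32).reshape(n,n,2)
    return cv2.remap(im,q[...,0],q[...,1],cv2.INTER_LINEAR)
E
python3 - <<'E'
from h import *
X=[];ims={}
for c in("scene","top"):
    z=np.load(f"/tmp/{c}.npz");im,d=z["im"],z["d"];ims[c]=im;P=cloud(c,d)
    # face points: near knob
    m=(np.linalg.norm(P[...,:2]-[.565,.07],axis=-1)<.09)&(P[...,2]>.02)&(P[...,2]<.11)&(d>0)&(im.max(-1)>95)
    x=P[m]
    # free plane fit ransac
    rng=np.random.default_rng(0);best=0
    for _ in range(500):
        a=x[rng.choice(len(x),3,False)];n=np.cross(a[1]-a[0],a[2]-a[0]);n/=np.linalg.norm(n)+1e-12
        i=np.abs((x-a[0])@n)<.004
        if i.sum()>best:best=i.sum();bi=i
    y=x[bi];cc=y.mean(0);n=np.linalg.svd(y-cc)[2][2];n*=np.sign(n[2])
    print(c,len(x),best,n,"tilt",np.degrees(np.arccos(n[2])),"yaw",np.degrees(np.arctan2(-n[1],-n[0])),cc)
    # flap plane: points above z>.17
    m=(np.linalg.norm(P[...,:2]-[.575,.0],axis=-1)<.14)&(P[...,2]>.17)&(d>0)
    x=P[m];l=x[x[:,2]>x[:,2].max()-.03];cv=np.linalg.svd(l[:,:2]-l[:,:2].mean(0))[2][0]
    print(" flap top dir",np.degrees(np.arctan2(cv[1],cv[0])),l.mean(0),x[:,2].max())
    X.append(y)
X=np.vstack(X)
f=least_squares(lambda p:(X-np.array([.565,.07,.06])-p[1]*np.array([np.cos(p[0]),np.sin(p[0]),0]))@frame(np.degrees(p[0]),0,0)[3],[-1.5,0],loss="soft_l1",f_scale=.002).x
a=f[0];p=np.array([.565,.07])+f[1]*np.array([np.cos(a),np.sin(a)]);print("yaw",np.degrees(a),p)
np.save("/tmp/p.npy",[np.degrees(a),*p])
F=frame(np.degrees(a),*p)
out=[]
for c in ims: out.append(np.hstack([rect(c,ims[c][...,::-1],F,h,n=260) for h in(0,.015,.052)]))
cv2.imwrite("pics/rect.png",np.vstack(out))
E
```

```text
scene 1757 1609 [-0.10374324  0.49176254  0.86452701] tilt 30.171260394707453 yaw -78.08743680367526 [0.56590549 0.06929046 0.06000603]
 flap top dir 11.608615515185981 [0.57993786 0.00806337 0.30867452] 0.31904515200538364
top 973 920 [-0.1026947   0.49143923  0.86483599] tilt 30.13601756599862 yaw -78.19690646043351 [0.5636323  0.08962788 0.04705141]
 flap top dir -168.3719713898159 [0.57528724 0.00808185 0.30733534] 0.3176770425456138
yaw -78.10986653919666 [0.56534769 0.06834868]
```

View pics/rect.png

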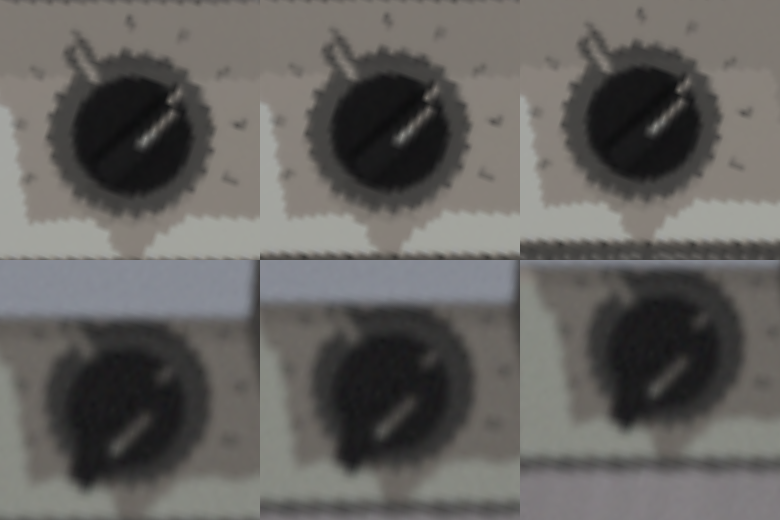

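The rectified views show the knob near the crop centre. In the scene view at 15 mm the rib runs from about (331,37) to (352,75), which is about +0.56 rad. The bar's line and nose point up-right to about (435,88), which is about -0.8 rad. I'll make a safe transit first, then refine.

```bash
python3 -m handwheel '[[0,15,30,25,-5],[0,15,30,25,-5],[0,15,30,25,-5],[0,15,30,25,-5],[0,15,30,25,-5],[0,15,30,25,-5],[0,15,30,25,-5]]'
cat > fit.py <<'E'
from h import *
from scipy.ndimage import gaussian_filter
def measure(im,p,verbose=True):
    """scene image -> pose p=(yaw,x,y) ; returns centre error (v only), outer, inner angles"""
    F=frame(*p);n=600;half=.075;s=2*half/n
    g=np.linspace(half,-half,n)
    def bright(h,ctr,r0,r1,rng):
        I=rect("scene",im,F,h,n=n).astype(float).mean(-1)
        A,B=np.meshgrid(g-ctr[0],g-ctr[1],indexing="ij");rr=np.hypot(A,B);th=np.arctan2(B,A)
        bins=np.linspace(*rng,161);m=(rr>r0)&(rr<r1)
        prof=np.array([I[m&(th>=a)&(th<b)].mean() for a,b in zip(bins[:-1],bins[1:])])
        return (bins[:-1]+bins[1:])/2,prof
    # disc (black) centre at h=.016
    I=rect("scene",im,F,.016,n=n).astype(float).mean(-1)
    return I,g,F,bright
E
python3 - <<'E'
from fit import *
p=np.load("/tmp/p.npy");z=np.load("/tmp/scene.npz");im,d=z["im"],z["d"]
for it in range(3):
    F=frame(*p);n=600;g=np.linspace(.075,-.075,n);A,B=np.meshgrid(g,g,indexing="ij")
    for h,rad in((.012,.045),):
        I=rect("scene",im,F,h,n=n).astype(float).mean(-1)
        # ring vs face edge: best circle by radial gradient
        th=np.radians(np.r_[np.arange(60,390-60,2)]);th=th[(np.abs(th-np.pi/6)>.5)]
        def score(c):
            out=0
            for dr,sg in((.005,1),(-.005,-1)):
                a=c[0]+(rad+dr)*np.cos(th);b=c[1]+(rad+dr)*np.sin(th)
                out+=sg*cv2.remap(I.astype(np.float32),((.075-b)/.15*(n-1)).astype(np.float32)[None],((.075-a)/.15*(n-1)).astype(np.float32)[None],1).mean()
            return out
        G=np.arange(-.01,.0101,.0005);S=np.array([[score((a,b)) for b in G] for a in G]);i=np.unravel_index(S.argmax(),S.shape)
        print("ring ctr off (u,v)",G[i[0]],G[i[1]],S.max())
    e=frame(p[0],0,0)
    sh=G[i[0]]*e[1]/np.cos(np.pi/6)**1+G[i[1]]*e[2]
    p=np.r_[p[0],p[1:]+G[i[1]]*e[2][:2]]
    cu=G[i[0]]
print("p",p,"u off",cu)
np.save("/tmp/p1.npy",p)
F=frame(*p)
def prof(h,r0,r1,lo,hi,cu):
    I=rect("scene",im,F,h,n=n).astype(float).mean(-1)
    rr=np.hypot(A-cu,B);th=np.degrees(np.arctan2(B,A-cu));b=np.arange(lo,hi,2.)
    return b+1,np.array([I[(rr>r0)&(rr<r1)&(th>=t)&(th<t+2)].mean() for t in b])
for nm,h,r0,r1,lo,hi in(("rib",.015,.040,.058,10,60),("line",.052,.012,.026,-80,-10),("nose",.015,.034,.038,-80,-10)):
    for c in (0,cu):
        b,q=prof(h,r0,r1,lo,hi,c);w=np.clip(q-np.percentile(q,60),0,None);print(nm,c,"angle",(b*w).sum()/w.sum(),b[q.argmax()])
# flap
for c in("scene","top"):
    z=np.load(f"/tmp/{c}.npz");P=cloud(c,z["d"]);Q=(P-np.r_[p[1:],0]);a=np.radians(p[0])
    X=Q@[np.cos(a),np.sin(a),0];Y=Q@[-np.sin(a),np.cos(a),0];Z=P[...,2]
    m=(np.abs(Y)<.08)&(X>.0)&(X<.2)&(Z>.17)&(z["d"]>0)
    x,zz=X[m],Z[m];print(c,"top z",np.sort(zz)[-20:].mean(),"x there",x[zz>zz.max()-.006].mean())
    for lo in np.arange(.17,.33,.02):
        k=(zz>lo)&(zz<lo+.02);print(round(lo,2),k.sum(),np.round(np.percentile(x[k],[5,50,95]),3) if k.any() else "")
E
```

```text
time_s: 2.08
tcp_pos: [0.3446, -0.3448, 0.4789]
eef_rot: [-179.9, 0.1, -168.2]
contact_force: [0.6, -0.1, 0.3]
gripper_width: 0.0878
gripper_force: 0.0
ring ctr off (u,v) -0.001999999999999993 0.0005000000000000091 55.911514
ring ctr off (u,v) -0.001999999999999993 8.673617379884035e-18 55.911484
ring ctr off (u,v) -0.001999999999999993 8.673617379884035e-18 55.911484
p [-7.81098665e+01  5.65836964e-01  6.84516948e-02] u off -0.001999999999999993
rib 0 angle 48.65728147138843 57.0
rib -0.001999999999999993 angle 45.56195625844456 33.0
line 0 angle -50.64539758801648 -49.0
line -0.001999999999999993 angle -46.20592762702535 -45.0
nose 0 angle -48.079572138558554 -49.0
nose -0.001999999999999993 angle -49.21902252083971 -47.0
scene top z 0.31755019529392475 x there 0.0406228669487207
0.17 283 [0.04  0.044 0.048]
0.19 282 [0.047 0.051 0.054]
0.21 304 [0.053 0.057 0.061]
0.23 304 [0.059 0.063 0.067]
0.25 89 [0.064 0.066 0.069]
0.27 0 
0.29 601 [0.055 0.073 0.085]
0.31 439 [0.035 0.045 0.086]
top top z 0.3163880428270621 x there 0.04215174399335826
0.17 0 
0.19 0 
0.21 0 
0.23 0 
0.25 0 
0.27 0 
0.29 1092 [0.049 0.069 0.086]
0.31 490 [0.036 0.043 0.084]
```

```bash
cat > sim.py <<'E'
from h import *
from scipy.optimize import linprog
P0=np.load("/tmp/p1.npy");_e=frame(P0[0],0,0)
P0=np.r_[P0[0],P0[1:]+[-.0015*np.cos(np.radians(P0[0])),-.0015*np.sin(np.radians(P0[0]))]]
c,s=np.cos(np.pi/6),.5
U=np.array([c,0,s]);V=np.array([0,1.,0]);W=np.array([-s,0,c]);O=np.array([0,0,60.])
def hit(th,x,y,zt,hx=10.5,hy=9.5):   # mm, console frame
    b=np.cos(th)*U+np.sin(th)*V;n=-np.sin(th)*U+np.cos(th)*V
    A=np.array([b,-b,n,-n,W,-W]);B=np.array([28,28,8,8,52,-16])+A@O
    r=linprog([0,0,0],A,B,bounds=[(x-hx,x+hx),(y-hy,y+hy),(zt,200)]);return r.status==0
def world(x,y): # console mm -> world m
    a=np.radians(P0[0]);return P0[1]+(x*np.cos(a)-y*np.sin(a))/1e3,P0[2]+(x*np.sin(a)+y*np.cos(a))/1e3
def push(x,y,zt): # smallest angle (deg) >= start that clears the finger
    for t in np.arange(-46,60,1.):
        if not hit(np.radians(t),x,y,zt):return t
hmin=lambda x,zt:-s*(x+10.5)+c*(zt-60)
E
python3 - <<'E'
from sim import *
print(P0)
for zt in(84,):
  for y in(34,31,28,25,20,15,10,5,0,-5):
    print(y,[(x,push(x,y,zt)) for x in(-10,-15,-20,-25,-30,-35,-40,-45,-50)])
print("hmin",hmin(-12,84),hmin(-45,84))
print(world(-54-12,36))
E
```

```text
[-7.81098665e+01  5.65527910e-01  6.99195115e-02]
34 [(-10, np.float64(-46.0)), (-15, np.float64(-46.0)), (-20, np.float64(-43.0)), (-25, np.float64(-41.0)), (-30, np.float64(-41.0)), (-35, np.float64(-41.0)), (-40, np.float64(-41.0)), (-45, np.float64(-41.0)), (-50, np.float64(-46.0))]
31 [(-10, np.float64(-46.0)), (-15, np.float64(-45.0)), (-20, np.float64(-38.0)), (-25, np.float64(-32.0)), (-30, np.float64(-31.0)), (-35, np.float64(-31.0)), (-40, np.float64(-31.0)), (-45, np.float64(-31.0)), (-50, np.float64(-31.0))]
28 [(-10, np.float64(-46.0)), (-15, np.float64(-39.0)), (-20, np.float64(-32.0)), (-25, np.float64(-26.0)), (-30, np.float64(-23.0)), (-35, np.float64(-23.0)), (-40, np.float64(-23.0)), (-45, np.float64(-23.0)), (-50, np.float64(-23.0))]
25 [(-10, np.float64(-40.0)), (-15, np.float64(-31.0)), (-20, np.float64(-24.0)), (-25, np.float64(-20.0)), (-30, np.float64(-17.0)), (-35, np.float64(-16.0)), (-40, np.float64(-16.0)), (-45, np.float64(-16.0)), (-50, np.float64(-16.0))]
20 [(-10, np.float64(-19.0)), (-15, np.float64(-12.0)), (-20, np.float64(-9.0)), (-25, np.float64(
[... 228 characters left out ...]
(-45, np.float64(17.0)), (-50, np.float64(10.0))]
10 [(-10, None), (-15, None), (-20, None), (-25, None), (-30, None), (-35, None), (-40, None), (-45, np.float64(52.0)), (-50, np.float64(30.0))]
5 [(-10, None), (-15, None), (-20, None), (-25, None), (-30, None), (-35, None), (-40, None), (-45, None), (-50, np.float64(46.0))]
0 [(-10, None), (-15, None), (-20, None), (-25, None), (-30, None), (-35, None), (-40, None), (-45, None), (-50, np.float64(58.0))]
-5 [(-10, None), (-15, None), (-20, None), (-25, None), (-30, None), (-35, None), (-40, None), (-45, None), (-50, np.float64(-46.0))]
hmin 21.534609690826528 38.03460969082653
(np.float64(0.5871571565052316), np.float64(0.14192073162573599))
```

```bash
python3 -m handwheel '[[0,24.7,49.4,0,0],[0,24.7,49.4,0,0],[0,24.7,49.4,0,0],[0,24.7,49.4,0,0],[0,24.7,49.4,0,0],[0,24.7,49.4,0,0],[0,24.7,49.4,0,0],[0,24.7,49.4,0,0]]'
```

```text
time_s: 3.08
tcp_pos: [0.5682, 0.1027, 0.477]
eef_rot: [180.0, 0.1, -168.3]
contact_force: [0.3, -0.8, 0.2]
gripper_width: 0.0877
gripper_force: 0.0
```

```bash
python3 -m handwheel '[[0,2.5,5,0,0]]'; python3 -c "
from sim import *
print(world(-72,42),get_state()['tcp_pos'])"
```

```text
time_s: 3.2
tcp_pos: [0.5933, 0.1529, 0.4766]
eef_rot: [180.0, 0.0, -168.2]
contact_force: [1.9, -0.9, 0.7]
gripper_width: 0.0874
gripper_force: 0.0
(np.float64(0.5917922093059508), np.float64(0.14902821258135907)) [0.59332171 0.15294405 0.47659858]
```

```bash
python3 -m handwheel '[[0,-0.15,-0.4,-10,0],[0,-0.15,-0.4,-20,0],[0,-0.15,-0.4,-30,0],[0,-0.15,-0.4,-30,0],[0,-0.15,-0.4,-33,0],[0,-0.15,-0.4,-33,0],[0,-0.15,-0.4,-33,0]]'
python3 - <<'E'
from sim import *
a=imaging.capture("scene")[0];b=imaging.capture("top")[0]
f=lambda x:cv2.resize(x[...,::-1],(400,400),interpolation=cv2.INTER_CUBIC)
cv2.imwrite("pics/v1.png",np.hstack([f(a[110:280,210:380]),f(b[90:260,210:380])]))
print(get_state()["tcp_pos"],world(-72,42))
E
```

```text
time_s: 4.08
tcp_pos: [0.5916, 0.1467, 0.1468]
eef_rot: [-179.9, -0.0, -168.3]
contact_force: [-0.0, 0.5, 0.7]
gripper_width: 0.0873
gripper_force: 0.0
[0.59299297 0.14747103 0.14927477] (np.float64(0.5917922093059508), np.float64(0.14902821258135907))
```

View pics/v1.png

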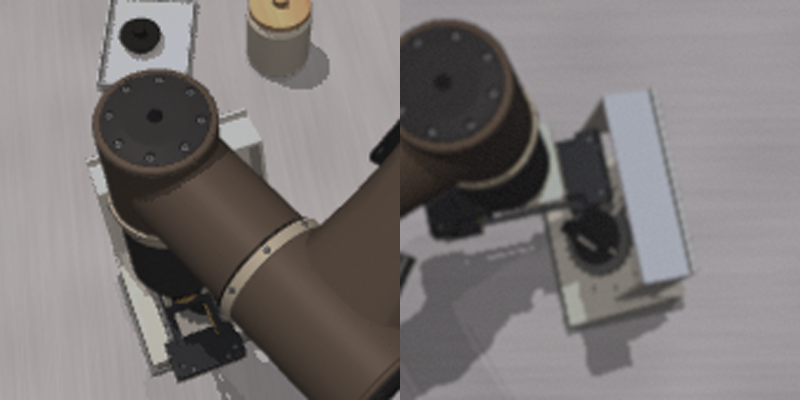

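The wrist is over the console's low side. The gripper body's end sits just short of the flap (top crop 610 against 625), with the console-side finger left of the bar. Descending.

```bash
python3 -m handwheel '[[0,0,0,-3,0],[0,0,0,-4.5,0],[0,0,0,-6.2,0],[0,0,0,-6.2,0]]'; python3 - <<'E'
from sim import *
st=get_state();print(st["tcp_pos"],st["contact_force"])
for x,y,z in((-18,42,84),(-22,33,84),(-27,27,84),(-34,22,82),(-42,19,78),(-50,15,74),(-52,13,74),(-52,11,74),(-52,9,74),(-54,8,74),(-54,6,74)):
    w=world(x-54,y);print((x,y,z),np.round((np.r_[w,z/1e3]-np.r_[world(-72,42),.084])*100,2),push(x,y,z),round(hmin(x,z),1))
E
```

```text
time_s: 4.68
tcp_pos: [0.5908, 0.1465, 0.0838]
eef_rot: [-180.0, -0.1, -168.3]
contact_force: [-0.3, 0.1, 0.7]
gripper_width: 0.0877
gripper_force: 0.0
[0.59083633 0.1465174  0.08380238] [-0.26071016  0.09787429  0.68606372]
(-18, 42, 84) [0. 0. 0.] -46.0 24.5
(-22, 33, 84) [-0.96  0.21  0.  ] -39.0 26.5
(-27, 27, 84) [-1.65  0.57  0.  ] -23.0 29.0
(-34, 22, 82) [-2.29  1.15 -0.2 ] -9.0 30.8
(-42, 19, 78) [-2.75  1.87 -0.6 ] -3.0 31.3
(-50, 15, 74) [-3.3   2.58 -1.  ] 10.0 31.9
(-52, 13, 74) [-3.54  2.73 -1.  ] 15.0 32.9
(-52, 11, 74) [-3.73  2.69 -1.  ] 22.0 32.9
(-52, 9, 74) [-3.93  2.65 -1.  ] 29.0 32.9
(-54, 8, 74) [-4.07  2.82 -1.  ] 28.0 33.9
(-54, 6, 74) [-4.26  2.78 -1.  ] 33.0 33.9
```

```bash
python3 -m handwheel '[[0,-0.4,0.3,0,0],[0,-0.9,0.45,0,0],[0,-1.55,0.8,0,0],[0,-2.2,1.4,-0.2,0],[0,-2.65,2.1,-0.6,0],[0,-3.0,2.6,-0.9,0],[0,-3.2,2.8,-1,0],[0,-3.2,2.8,-1,0]]'
cat > look.py <<'E'
from sim import *
import sys
for c in ("scene","top"):
    im,d=imaging.capture(c);np.savez(f"/tmp/{c}_{sys.argv[1]}.npz",im=im,d=d)
    cv2.imwrite(f"/tmp/{c}_{sys.argv[1]}.png",im[...,::-1])
st=get_state();print(st["time_s"],st["tcp_pos"],st["contact_force"])
a=np.load(f"/tmp/scene_{sys.argv[1]}.npz")["im"];b=np.load(f"/tmp/top_{sys.argv[1]}.npz")["im"];F=frame(*P0)
cv2.imwrite(f"pics/look_{sys.argv[1]}.png",np.hstack([rect(c,i[...,::-1],F,h,n=260) for c,i,h in(("scene",a,.015),("scene",a,.052),("top",b,.052))]))
E
python3 look.py a
```

```text
time_s: 5.68
tcp_pos: [0.559, 0.1751, 0.0744]
eef_rot: [180.0, -0.0, -168.3]
contact_force: [1.7, 0.6, 0.1]
gripper_width: 0.0875
gripper_force: 0.7
5.775 [0.55912181 0.17496209 0.0744135 ] [-0.24434837  0.77519118  0.23257417]
```

View pics/look_a.png

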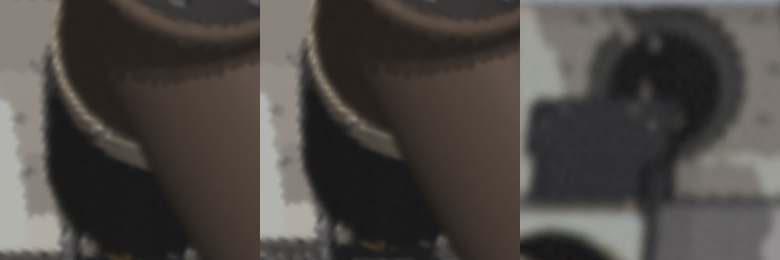

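The top view shows the line at about (648,85) and the nose mark at (655,43), so the knob has turned to roughly 0°. I'll keep pushing.

```bash
python3 -m handwheel '[[0,-0.2,0.05,0,0],[0,-0.4,0.05,0,0],[0,-0.6,0.05,0,0],[0,-0.72,0.06,0,0],[0,-0.72,0.06,0,0],[0,-0.72,0.06,0,0]]'
python3 look.py b
python3 -m handwheel '[[0,1.5,1.5,0,0],[0,2,3,3,0],[0,2,3,9,0],[0,2,3,15,0],[0,2,3,21,0],[0,2,3,27,0],[0,2,3,33,0],[0,2,3,39,0]]'
python3 -m handwheel '[[0,-22,-45,0,0],[0,-22,-45,0,0],[0,-22,-45,0,0],[0,-22,-45,0,0],[0,-22,-45,0,0],[0,-22,-45,0,0],[0,-22,-45,0,0],[0,-22,-45,0,0]]'
python3 look.py c
```

```text
time_s: 6.52
tcp_pos: [0.552, 0.1753, 0.0746]
eef_rot: [-180.0, -0.0, -168.3]
contact_force: [1.6, -1.3, -0.2]
gripper_width: 0.0876
gripper_force: 0.6
6.625 [0.55201794 0.17534171 0.07456498] [1.79973939 0.63636492 0.04812575]
time_s: 7.62
tcp_pos: [0.5712, 0.205, 0.4664]
eef_rot: [180.0, -0.1, -168.3]
contact_force: [0.9, 0.9, 0.0]
gripper_width: 0.0875
gripper_force: 0.0
time_s: 8.62
tcp_pos: [0.3506, -0.245, 0.4646]
eef_rot: [180.0, 0.0, -168.2]
contact_force: [1.4, 0.2, 0.6]
gripper_width: 0.0876
gripper_force: 0.0
8.725 [ 0.3489305  -0.2476819   0.46460871] [1.78863464 0.29488027 0.66395798]
```

View pics/look_c.png

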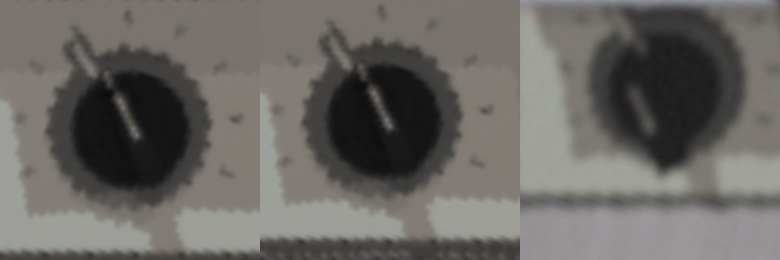

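Nearly there: the bar's line runs (390,130) to (370,90) and the rib runs (72,35) to (97,77). I'll measure both precisely.

```bash
cat > ang.py <<'E'
from sim import *
def ridge(im,h,a0,r0,r1,cu,cv,n=900):
    F=frame(*P0);I=rect("scene",im,F,h,n=n).astype(np.float32).mean(-1)
    pts=[]
    for r in np.arange(r0,r1,.001):
        o=np.arange(-.006,.0061,.00025);t=np.radians(a0)
        a=cu+r*np.cos(t)-o*np.sin(t);b=cv+r*np.sin(t)+o*np.cos(t)
        q=cv2.remap(I,((.075-b)/.15*(n-1)).astype(np.float32)[None],((.075-a)/.15*(n-1)).astype(np.float32)[None],1).ravel()
        w=np.clip(q-np.percentile(q,60),0,None);k=(o*w).sum()/w.sum();pts.append((r,k))
    p=np.array(pts);s,i=np.polyfit(p[:,0],p[:,1],1)
    th=np.median(np.degrees(np.arctan2(p[:,1],p[:,0])))
    return "by slope %.1f, by centre %.1f"%(a0+np.degrees(np.arctan(s)),a0+th)
if __name__=="__main__":
    import sys
    a=np.load("/tmp/scene.npz")["im"];c=np.load(f"/tmp/scene_{sys.argv[1]}.npz")["im"]
    for cu,cv in((0,0),(0,-.001),(0,.001),(-.001,0)):
        print(cu,cv,"rib0",ridge(a,.015,33,.043,.056,cu,cv),"| rib",ridge(c,.015,33,.043,.056,cu,cv),"| line0",ridge(a,.052,-46,.008,.025,cu,cv),"| line",ridge(c,.052,30,.008,.025,cu,cv),"| nose0",ridge(a,.015,-46,.034,.039,cu,cv),"| nose",ridge(c,.015,30,.034,.039,cu,cv))
E
python3 ang.py c; python3 - <<'E'
import numpy as np,cv2
im=np.load("/tmp/scene_c.npz")["im"]
cv2.imwrite("pics/z.png",cv2.resize(im[195:255,255:335,::-1],(800,600),interpolation=cv2.INTER_CUBIC))
E
```

```text
0 0 rib0 by slope 32.7, by centre 33.0 | rib by slope 32.6, by centre 33.0 | line0 by slope -45.2, by centre -47.5 | line by slope 24.3, by centre 23.2 | nose0 by slope -34.7, by centre -47.9 | nose by slope 91.6, by centre 25.9
0 -0.001 rib0 by slope 33.5, by centre 34.0 | rib by slope 33.3, by centre 34.0 | line0 by slope -45.2, by centre -45.0 | line by slope 24.3, by centre 26.6 | nose0 by slope -32.9, by centre -46.7 | nose by slope 91.7, by centre 24.5
0 0.001 rib0 by slope 31.9, by centre 32.0 | rib by slope 31.8, by centre 32.0 | line0 by slope -45.4, by centre -49.8 | line by slope 24.4, by centre 20.3 | nose0 by slope -38.3, by centre -49.3 | nose by slope 90.5, by centre 31.7
-0.001 0 rib0 by slope 33.8, by centre 32.3 | rib by slope 33.6, by centre 32.4 | line0 by slope -45.4, by centre -45.1 | line by slope 24.4, by centre 22.0 | nose0 by slope -38.2, by centre -47.1 | nose by slope 85.8, by centre 23.1
```

View pics/z.png

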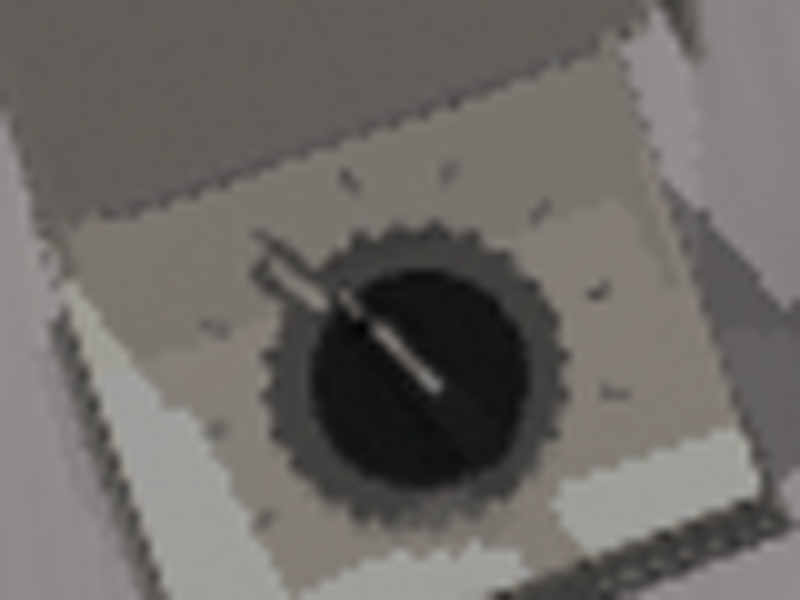

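The rib stayed put (32.7° before, 32.6° now). The nose at (350,300) still lies about 8° clockwise of the rib, with the bar at 24.4°. I'll work out the small extra push.

```bash
python3 - <<'E'
from sim import *
def inv(w):
    a=np.radians(P0[0]);d=(np.array(w)-P0[1:])*1e3;return d@[np.cos(a),np.sin(a)]+54,d@[-np.sin(a),np.cos(a)]
def pushf(x,y,zt):
    for t in np.arange(0,60,.2):
        if not hit(np.radians(t),x,y,zt):return t
x,y=inv((.5520,.1753));print(x,y,pushf(x,y,74.5))
for dy in(1,1.5,2,2.5,3):print(dy,pushf(x,y-dy,74.5),np.round(world(x-54,y-dy),4))
E
```

```text
-51.90672743639189 8.474478823244477 30.0
1 33.2 [0.551  0.1751]
1.5 34.6 [0.5505 0.175 ]
2 36.0 [0.55   0.1749]
2.5 37.4 [0.5496 0.1748]
3 38.800000000000004 [0.5491 0.1747]
```

```bash
python3 -m handwheel '[[0,22,45,0,0],[0,22,45,0,0],[0,22,45,0,0],[0,22,45,0,0],[0,22,45,0,0],[0,22,45,0,0],[0,22,45,0,0],[0,22,45,0,0]]'
python3 -m handwheel '[[0,0,0,-6,0],[0,0,0,-12,0],[0,0,0,-18,0],[0,0,0,-24,0],[0,0,0,-30,0],[0,0,0,-36,0],[0,0,0,-36,0],[0,0,0,-36,0]]'
```

```text
time_s: 9.72
tcp_pos: [0.572, 0.2078, 0.4643]
eef_rot: [-180.0, -0.1, -168.2]
contact_force: [0.8, 0.2, 0.9]
gripper_width: 0.0877
gripper_force: 0.0
time_s: 10.72
tcp_pos: [0.5731, 0.2062, 0.1066]
eef_rot: [180.0, 0.1, -168.2]
contact_force: [1.3, 0.2, 1.0]
gripper_width: 0.0876
gripper_force: 0.0
```

```bash
python3 -m handwheel '[[0,0,0,-3.2,0],[0,-0.5,-3,-3.2,0],[0,-1.4,-3.1,-3.2,0],[0,-1.9,-3.14,-3.2,0],[0,-2.15,-3.14,-3.2,0],[0,-2.35,-3.14,-3.2,0],[0,-2.35,-3.14,-3.2,0],[0,-2.35,-3.14,-3.2,0]]'; python3 -c "
from plant import get_state as g
print(g()['tcp_pos'])"
```

```text
time_s: 11.72
tcp_pos: [0.5491, 0.1746, 0.0728]
eef_rot: [180.0, 0.1, -168.3]
contact_force: [2.3, 2.4, 2.8]
gripper_width: 0.0875
gripper_force: 1.5
[0.54905306 0.17456321 0.07280689]
```

Retreat and check.

```bash
python3 -m handwheel '[[0,1.5,1.5,0,0],[0,2.3,3,3,0],[0,2.3,3,9,0],[0,2.3,3,15,0],[0,2.3,3,21,0],[0,2.3,3,27,0],[0,2.3,3,33,0],[0,2.3,3,39,0]]'
python3 -m handwheel '[[0,-22,-45,0,0],[0,-22,-45,0,0],[0,-22,-45,0,0],[0,-22,-45,0,0],[0,-22,-45,0,0],[0,-22,-45,0,0],[0,-22,-45,0,0],[0,-22,-45,0,0]]'
python3 look.py d; python3 ang.py d; python3 - <<'E'
import numpy as np,cv2
im=np.load("/tmp/scene_d.npz")["im"]
cv2.imwrite("pics/z2.png",cv2.resize(im[195:255,255:335,::-1],(800,600),interpolation=cv2.INTER_CUBIC))
E
```

```text
time_s: 12.72
tcp_pos: [0.5706, 0.2035, 0.4638]
eef_rot: [-180.0, -0.1, -168.3]
contact_force: [1.1, 0.8, 0.5]
gripper_width: 0.0877
gripper_force: 0.0
time_s: 13.72
tcp_pos: [0.35, -0.2464, 0.4621]
eef_rot: [179.9, -0.1, -168.3]
contact_force: [0.9, -1.1, -0.2]
gripper_width: 0.0877
gripper_force: 0.0
13.825 [ 0.34833352 -0.24911556  0.46209263] [0.24848261 1.14483498 1.02797497]
0 0 rib0 by slope 32.7, by centre 33.0 | rib by slope 32.7, by centre 33.0 | line0 by slope -45.2, by centre -47.5 | line by slope 30.8, by centre 29.6 | nose0 by slope -34.7, by centre -47.9 | nose by slope 52.3, by centre 30.3
0 -0.001 rib0 by slope 33.5, by centre 34.0 | rib by slope 33.4, by centre 34.0 | line0 by slope -45.2, by centre -45.0 | line by slope 31.0, by centre 32.6 | nose0 by slope -32.9, by centre -46.7 | nose by slope 43.8, by centre 31.8
0 0.001 rib0 by slope 31.9, by centre 32.0 | rib by slope 31.9, by centre 32.0 | line0 by slope -45.4, by centre -49.8 | line by slope 30.6, by centre 26.3 | nose0 by slope -38.3, by centre -49.3 | nose by slope 59.0, by centre 29.3
-0.001 0 rib0 by slope 33.8, by centre 32.3 | rib by slope 33.8, by centre 32.3 | line0 by slope -45.4, by centre -45.1 | line by slope 31.2, by centre 27.5 | nose0 by slope -38.2, by centre -47.1 | nose by slope 38.2, by centre 29.6
```

View pics/z2.png

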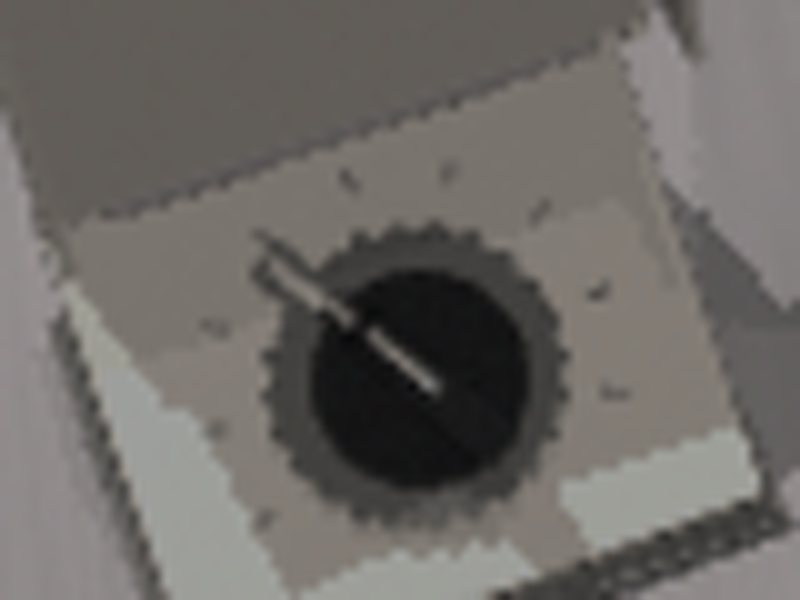

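The nose now runs into the rib at about (340,315). The rib is at 32.7° and the line at 31°, about 2° short. One more trim of +2°.

```bash
python3 -m handwheel '[[0,22,45,0,0],[0,22,45,0,0],[0,22,45,0,0],[0,22,45,0,0],[0,22,45,0,0],[0,22,45,0,0],[0,22,45,0,0],[0,22,45,0,0]]'
python3 -m handwheel '[[0,0,0,-6,0],[0,0,0,-12,0],[0,0,0,-18,0],[0,0,0,-24,0],[0,0,0,-30,0],[0,0,0,-36,0],[0,0,0,-39,0],[0,0,0,-39,0]]'
python3 -m handwheel '[[0,-0.5,-2.8,0,0],[0,-1.4,-2.95,0,0],[0,-1.9,-2.95,0,0],[0,-1.9,-2.95,0,0],[0,-1.9,-2.95,0,0]]'; python3 -c "
from plant import get_state as g
print(g()['tcp_pos'])"
```

```text
time_s: 14.82
tcp_pos: [0.5714, 0.2064, 0.4617]
eef_rot: [-180.0, -0.1, -168.2]
contact_force: [0.8, -0.3, 0.4]
gripper_width: 0.0878
gripper_force: 0.0
time_s: 15.82
tcp_pos: [0.5691, 0.2028, 0.0694]
eef_rot: [-179.8, -0.4, -168.3]
contact_force: [-0.2, 0.1, 1.1]
gripper_width: 0.0875
gripper_force: 0.0
time_s: 16.45
tcp_pos: [0.5529, 0.1749, 0.0731]
eef_rot: [180.0, 0.1, -168.3]
contact_force: [-0.4, -0.3, -0.0]
gripper_width: 0.0876
gripper_force: 0.0
[0.5529025  0.1749222  0.07307844]
```

```bash
python3 -m handwheel '[[0,-0.25,-0.03,0,0],[0,-0.46,-0.03,0,0],[0,-0.46,-0.03,0,0],[0,-0.46,-0.03,0,0]]'; python3 -m handwheel '[[0,1.5,1.5,0,0],[0,2.3,3,3,0],[0,2.3,3,9,0],[0,2.3,3,15,0],[0,2.3,3,21,0],[0,2.3,3,27,0],[0,2.3,3,33,0],[0,2.3,3,39,0]]'
python3 -m handwheel '[[0,-22,-45,0,0],[0,-22,-45,0,0],[0,-22,-45,0,0],[0,-22,-45,0,0],[0,-22,-45,0,0],[0,-22,-45,0,0],[0,-22,-45,0,0],[0,-22,-45,0,0]]'
python3 look.py e; python3 ang.py e|head -2
python3 - <<'E'
from sim import *
# flap push geometry, console mm: plate outer surface points by opening angle phi; lip dir angle from -x axis
for ph in(2.39,2.1,1.8,1.5,1.2,.9,.6,.3,0):
    g=ph-np.pi/6  # elevation above -x direction
    d=np.array([-np.cos(g),np.sin(g)]);o=np.array([np.sin(g),np.cos(g)]) # outer normal
    for t in(130,145):
        q=np.array([41.6,157.9])+t*d+2.5*o;print(ph,t,np.round(q,0),np.round(o,2),"world",np.round(world(q[0],0),3),end=" ; ")
    print()
E
```

```text
time_s: 16.95
tcp_pos: [0.5483, 0.1745, 0.0727]
eef_rot: [180.0, 0.0, -168.3]
contact_force: [2.2, 1.1, 1.1]
gripper_width: 0.0876
gripper_force: 1.0
time_s: 17.95
tcp_pos: [0.5701, 0.2036, 0.4643]
eef_rot: [-180.0, -0.1, -168.3]
contact_force: [0.9, 0.7, 0.2]
gripper_width: 0.0874
gripper_force: 0.0
time_s: 18.95
tcp_pos: [0.3494, -0.2462, 0.4625]
eef_rot: [180.0, -0.0, -168.2]
contact_force: [2.0, -1.1, -0.0]
gripper_width: 0.0879
gripper_force: 0.0
19.05 [ 0.3477724  -0.24897243  0.46257415] [ 0.34508723  0.58716751 -0.41881466]
0 0 rib0 by slope 32.7, by centre 33.0 | rib by slope 32.6, by centre 33.0 | line0 by slope -45.2, by centre -47.5 | line by slope 33.4, by centre 31.3 | nose0 by slope -34.7, by centre -47.9 | nose by slope 33.4, by centre 32.3
0 -0.001 rib0 by slope 33.5, by centre 34.0 | rib by slope 33.4, by centre 34.0 | line0 by slope -45.2, by centre -45.0 | line by slope 33.2, by centre 34.6 | nose0 by slope -32.9, by centre -46.7 | nose by slope 30.6, by centre 33.7
2.39 130 [ 82. 282.] [ 0.96 -0.29] world [ 0.582 -0.01 ] ; 2.39 145 [ 86. 296.] [ 0.96 -0.29] world
[... 202 characters left out ...]
97.] [0.96 0.29] world [0.566 0.068] ; 
1.5 130 [-29. 267.] [0.83 0.56] world [0.56  0.098] ; 1.5 145 [-38. 279.] [0.83 0.56] world [0.558 0.107] ; 
1.2 130 [-58. 241.] [0.63 0.78] world [0.554 0.127] ; 1.2 145 [-70. 251.] [0.63 0.78] world [0.551 0.138] ; 
0.9 130 [-78. 208.] [0.37 0.93] world [0.549 0.147] ; 0.9 145 [-92. 214.] [0.37 0.93] world [0.547 0.16 ] ; 
0.6 130 [-88. 170.] [0.08 1.  ] world [0.547 0.156] ; 0.6 145 [-103.  171.] [0.08 1.  ] world [0.544 0.171] ; 
0.3 130 [-86. 132.] [-0.22  0.98] world [0.548 0.154] ; 0.3 145 [-100.  128.] [-0.22  0.98] world [0.545 0.168] ; 
0 130 [-72.  95.] [-0.5   0.87] world [0.551 0.141] ; 0 145 [-85.  88.] [-0.5   0.87] world [0.548 0.153] ;
```

The nose now lines up with the rib (33.4° against 32.6°) and the ring is unmoved. Next, close the fingers and go behind the flap.

```bash
python3 -m handwheel '[[1,8,6.5,0,0],[1,16,13,0,0],[1,24.2,19.6,0,0],[1,24.2,19.6,0,0],[1,24.2,19.6,0,0],[1,24.2,19.6,0,0]]' 20; python3 -c "
from plant import get_state as g
s=g();print(s['tcp_pos'],s['joints'])
from sim import world;print(world(125,0))"
```

```text
time_s: 19.8
tcp_pos: [0.5955, -0.0455, 0.4586]
eef_rot: [179.9, -0.4, -168.1]
contact_force: [0.8, -0.3, 0.1]
gripper_width: 0.0332
gripper_force: 0.0
[ 0.59550754 -0.0455407   0.45860331] [ 1.43084887e+01  1.02394813e+01  1.59425504e+01 -7.56874176e-02
 -9.60809503e+01 -9.24203338e+01]
(np.float64(0.5912823700350921), np.float64(-0.05239854846075741))
```

```bash
python3 -m handwheel '[[1,-0.3,-0.7,0,10.5],[1,-0.3,-0.7,0,21],[1,-0.3,-0.7,0,31.5],[1,-0.3,-0.7,0,42],[1,-0.3,-0.7,0,52.5],[1,-0.3,-0.7,0,63],[1,-0.3,-0.7,0,73.5],[1,-0.3,-0.7,0,84]]'
python3 -m handwheel '[[1,-0.15,-0.2,-5,6],[1,-0.15,-0.2,-10,6],[1,-0.15,-0.2,-15,6],[1,-0.15,-0.2,-18.4,6],[1,-0.15,-0.2,-18.4,6],[1,-0.15,-0.2,-18.4,6]]'
```

```text
time_s: 20.8
tcp_pos: [0.5895, -0.0561, 0.4626]
eef_rot: [180.0, 0.0, -83.9]
contact_force: [0.0, 0.3, -0.1]
gripper_width: 0.0003
gripper_force: 0.0
time_s: 21.55
tcp_pos: [0.5894, -0.0582, 0.2805]
eef_rot: [-179.9, -0.0, -78.3]
contact_force: [0.6, 0.1, 1.1]
gripper_width: 0.0003
gripper_force: 0.0
```

```bash
python3 -m handwheel '[[1,-0.78,3.72,0,0],[1,-1.15,5.48,0.3,0],[1,-1.55,7.34,0.6,0],[1,-1.96,9.3,0.5,0],[1,-2.35,11.15,0.2,0],[1,-2.72,12.92,-0.5,0],[1,-3.07,14.58,-1.4,0],[1,-3.07,14.58,-1.4,0]]'
cat > fl.py <<'E'
from sim import *
st=get_state();a=np.radians(P0[0]);d=(st["tcp_pos"][:2]-P0[1:])*1e3
print("tip console x,y,z",np.round([d@[np.cos(a),np.sin(a)],d@[-np.sin(a),np.cos(a)],st["tcp_pos"][2]*1e3],1),np.round(st["contact_force"],1),st["time_s"])
im,dd=imaging.capture("scene");P=cloud("scene",dd);k=dd>0
Q=(P-np.r_[P0[1:],0])*1e3;X=Q@[np.cos(a),np.sin(a),0];Y=Q@[-np.sin(a),np.cos(a),0];Z=Q[...,2]
o=finder.cut_out("scene","flap")
if o:
    m=o[0]["region"]&k&(np.abs(Y)<110)&(Z>50)
    x,z=X[m],Z[m];print(o[0]["p"],m.sum())
    e=np.degrees(np.arctan2(z-157.9,41.6-x));r=np.hypot(z-157.9,x-41.6);g=np.median(e[r>60])
    print("elev deg",g,"opening~",np.radians(g+30),"r95",np.percentile(r,95))
E
python3 fl.py
```

```text
time_s: 22.55
tcp_pos: [0.5572, 0.0891, 0.263]
eef_rot: [179.9, 0.0, -78.2]
contact_force: [-0.5, -0.4, -0.2]
gripper_width: 0.0004
gripper_force: 0.0
tip console x,y,z [-20.5  -4.2 263. ] [-0.5 -0.4 -0.2] 22.55
0.77 1923
elev deg 47.43526499156304 opening~ 1.351500331257074 r95 159.63006068619515
```

```bash
python3 -m handwheel '[[1,-0.58,2.74,-2.2,0],[1,-0.82,3.9,-3.9,0],[1,-1.03,4.9,-5.5,0],[1,-1.24,5.87,-7.3,0],[1,-1.4,6.65,-9.1,0],[1,-1.48,7.05,-11.1,0],[1,-1.5,7.14,-13.1,0],[1,-1.5,7.14,-13.1,0]]'; python3 fl.py
```

```text
time_s: 23.65
tcp_pos: [0.5421, 0.1585, 0.1317]
eef_rot: [179.8, -0.1, -78.3]
contact_force: [-0.3, 0.1, 0.9]
gripper_width: 0.0006
gripper_force: 0.0
tip console x,y,z [-91.5  -4.7 131.7] [-0.3  0.1  0.9] 23.65
0.82 866
elev deg -13.331507328329899 opening~ 0.2909200784651894 r95 159.56434263527296
```

```bash
python3 -m handwheel '[[1,0.04,-0.2,-1.2,0],[1,0.08,-0.4,-2.4,0],[1,0.12,-0.6,-3.2,0],[1,0.12,-0.6,-3.6,0],[1,0.12,-0.6,-3.8,0],[1,0.12,-0.6,-3.8,0]]'; python3 fl.py
```

```text
time_s: 24.5
tcp_pos: [0.5443, 0.1532, 0.0955]
eef_rot: [180.0, 0.0, -78.3]
contact_force: [-0.8, -0.0, -0.5]
gripper_width: 0.0004
gripper_force: 0.0
tip console x,y,z [-85.9  -3.6  95.5] [-0.8 -0.  -0.5] 24.5
0.67 641
elev deg -28.226011662661094 opening~ 0.030961937378543775 r95 157.4544274718594
```

```bash
python3 -m handwheel '[[1,0,0,-0.2,0],[1,0,0,-0.4,0],[1,0,0,-0.5,0],[1,0,0,-0.5,0]]';python3 -m handwheel '[[1,0,0,-0.15,0],[1,0,0,-0.3,0],[1,0,0,-0.3,0]]'; python3 fl.py
```

```text
time_s: 25.1
tcp_pos: [0.5449, 0.1532, 0.0921]
eef_rot: [-179.9, -0.0, -78.2]
contact_force: [-3.3, -1.0, 13.4]
gripper_width: 0.0009
gripper_force: 5.7
time_s: 25.48
tcp_pos: [0.5451, 0.1531, 0.0914]
eef_rot: [-179.9, -0.0, -78.2]
contact_force: [-11.6, -2.3, 33.0]
gripper_width: 0.0007
gripper_force: 14.2
tip console x,y,z [-85.6  -2.9  91.4] [-11.6  -2.3  33. ] 25.475
0.76 595
elev deg -29.02133603764546 opening~ 0.01708090841370053 r95 155.79757352829134
```

Force rose to 33 N with no further travel, so the flap is on its stop. Retreat and check.

```bash
python3 -m handwheel '[[1,0,0,3,0],[1,0,0,9,0],[1,0,0,15,0],[1,0,0,21,0],[1,0,0,27,0],[1,0,0,33,0],[1,0,0,35,0]]'
python3 -m handwheel '[[1,-20,-40,0,0],[1,-20,-40,0,0],[1,-20,-40,0,0],[1,-20,-40,0,0],[1,-20,-40,0,0],[1,-20,-40,0,0],[1,-20,-40,0,0],[1,-20,-40,0,0]]'
python3 fl.py; python3 - <<'E'
from h import *
A=np.load("/tmp/scene.npz")["im"]
a,d=imaging.capture("scene");b,_=imaging.capture("top");P=cloud("scene",d)
for q in("jar","scoop","tray","plug"):
    o=finder.cut_out("scene",q);print(q,o and (o[0]["pixel"],np.round(np.median(P[o[0]["region"]&(d>0)],0),3)))
f=lambda x:cv2.resize(x[...,::-1],(400,400),interpolation=cv2.INTER_CUBIC)
cv2.imwrite("pics/final.png",np.hstack([f(a[110:280,210:380]),f(b[90:260,210:380])]))
E
```

```text
time_s: 26.45
tcp_pos: [0.545, 0.1532, 0.4419]
eef_rot: [-179.7, 0.1, -78.3]
contact_force: [0.3, 0.4, 0.2]
gripper_width: 0.0007
gripper_force: 0.0
time_s: 27.45
tcp_pos: [0.3422, -0.2494, 0.4377]
eef_rot: [-180.0, -0.0, -78.6]
contact_force: [0.0, 0.1, 0.2]
gripper_width: 0.0005
gripper_force: 0.0
tip console x,y,z [ 266.4 -284.3  437.7] [0.  0.1 0.2] 27.45
0.84 3323
elev deg -28.963310870665325 opening~ 0.01809363862652342 r95 150.2328401756642
jar ([329.1, 122.3], array([ 0.391, -0.309,  0.106]))
scoop ([328.8, 328.6], array([0.515, 0.363, 0.008]))
tray ([275.6, 130.3], array([ 0.585, -0.383,  0.004]))
plug ([271.0, 125.5], array([ 0.599, -0.391,  0.024]))
```

View pics/final.png

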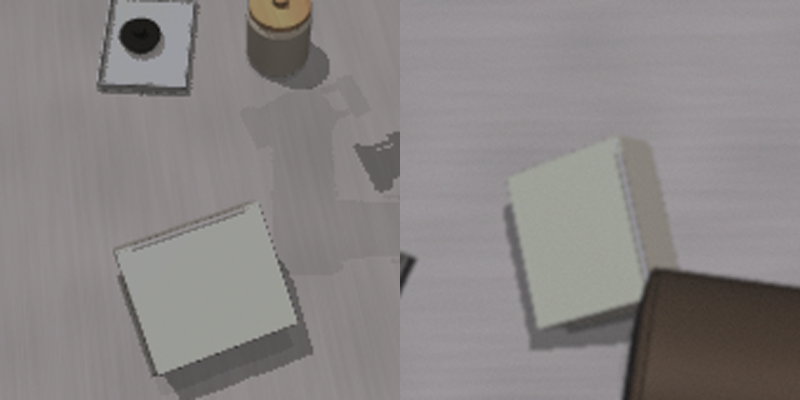

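The flap lies flat over the console, from (115,250) to (298,322) in the scene crop. Allowing for the half-thickness of the plate it reads fully shut. The bystanders are where they started, so I'm handing in.

```bash
python3 -c "
from plant import r
print(r.close_job())"
```

```text
the job is handed in; nothing more can be done
None
```

I set the knob's nose within about 1° of the rib (33.4° against 32.6°) with the outer ring unmoved, then pressed the flap fully shut without shifting the jar, scoop, tray or plug, and handed the job in at about 28 s.

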